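# Set out the order board and the red jar at the sandwich station

## Robot

A 7-joint arm with a two-finger parallel gripper is mounted at the origin on the work surface. World frame = base frame: x ahead of the robot, y to its left, z up, the work surface at z = 0. Lengths are in m, angles in rad, forces in N, time in s.
With the tool pointing down it reaches from about 0.425 to 0.875 m from the base axis. Payload 4.7 kg.
Tool frame: the origin (TCP) lies midway between the tips of the shut fingers; the grasp point (between the pads) lies 19 mm behind it (ctrl.grip_point_offset is the distance from the TCP to the grasp point, in m); z points along the fingers, y is the line along which they close (so a half turn about z gives the same grasp; the last joint's range is limited). The gripper opens to 87 mm and grips with 3 to 60 N. Pads are 19 mm wide; open, the fingers measure 117 mm over their backs; the gripper's body (75 mm by 190 mm) begins 51 mm behind the grasp point.
Start: joints at [-1.116, 0.321, -0.07, 1.45, 0.023, 1.371, -0.057], TCP at [0.277, 0.588, 0.223] pointing down, gripper open.
Joint ranges: [-2.86, 2.86], [-0.3, 2.09], [-1.38, 1.24], [0.06, 2.45], [-1.56, 4.7], [0.09, 2.05], [-2.69, 2.69]. Speed limits (rad/s): [2.57, 2.57, 3.14, 3.14, 3.14, 3.14, 3.14].

## Interface

Orientations are given as a rotation vector (axis times angle).
In Python, from bench import ctrl gives the robot as it stands. The module is installed in compiled form; this text tells all that it offers.
- The arm moves only by the shell command python3 -m handwheel 'ROWS' [OPENING] [FORCE]. ROWS is JSON, a list of rows, each an object of numbers: "x", "y", "z": the shift along the tool's x, y, z in m; "wx", "wy", "wz": the turn, a rotation vector about the tool's x, y, z in degrees. A call has 1 to 10 rows; each row is the pose to reach, as a shift and turn from the pose commanded when the call began, along the tool's axes at that moment; what a row does not reach only later rows make up. A row lasts 1/12 s, in which the tool goes at most 41.7 mm and 7.16 degrees, less where a joint would pass 70% of its speed; a pose out of reach is approached as far as the arm can. A call with a gripper value outside its range is refused whole. OPENING is the finger opening in m, from 0 to 0.087, set as the call begins (- or left out, the last holds). The fingers move at their own pace and stop on an object; FORCE is the grip in N (left out, the last holds). Time passes only in rows, so rows that repeat a pose let the fingers close. It gives the time, the measured TCP pose, the force, the opening and the grip force at its end, in the units of the state.
- ctrl.get_state(): the state, without advancing time (a new reading comes with each control period).
- ctrl.get_image(name): name is "scene" or "top"; returns a dict with "image" (480x640x3 uint8, red, green, blue), "K" (3x3 intrinsics, pixels), "k1" (the pictures are not rectified: a ray, as slopes to the right and down, at radius r is drawn at 1 + k1 r^2 times it, then the intrinsics apply), "world_to_cam" (4x4, takes a point from world to camera coordinates). Camera axes: x right, y down, z forward; pixel columns grow to the right and rows downward; lengths in m; the calibration is good to about 2 mm. A picture is of the moment at which its call begins. There is no depth.
- ctrl.close_job(): hands the job in; it is judged then, once.
The state is a dict: "time": time; "joint_positions": joint angles; "qd": joint speeds; "joint_torque": joint torques, N m; "position": TCP position; "tool_rot": TCP orientation; "ft_force": force on the tool from outside, world axes, zero at the start; "torque": the same for the moment, N m; "grip_width": opening from 0.0 (shut) to 1.0 (fully open); "grip_force": force on a finger pad.
Only numpy, scipy, OpenCV 4.12 (cv2) and the standard library are available. Lean on these libraries where they do the work, as an engineer would, in place of code of your own. Each camera call takes 0.05 s, during which the arm holds its last target. There are 200 camera calls.

## Task

Get the sandwich station ready for the order with the red disc. First take the white order board out of its slotted holder and lean it squarely against the long side of the steel pan that faces away from the robot, its lower edge on the counter and its middle at the pan's middle, and let go of it. Then turn the jar carousel until the red-lidded jar stands in line with the yellow arrow on the carousel's foot, and finish while still holding the carousel still there with the gripper; leave the bottle, the shaker and the white cup where they stand.

Things in the scene. Friction and masses are not known exactly. Their poses are not given: they have to be found in the camera images.
- board: loose white plastic order board with a red disc on both faces, 12 mm thick (its x) by 160 mm wide (its y) by 160 mm tall (its z, up), 0.29 kg give or take a third. Origin: centre of its lower edge face. It starts upright in the holder's slot, its lower edge 8 mm above the counter, with a degree or two of play.
- holder: fixed black slotted holder on the counter; foot 70 by 100 by 8 mm, two upright cheeks 100 mm long (along its y), 8 mm thick, reaching to 53 mm above the counter, slot 15 mm wide (along its x) and 45 mm deep. Origin: centre of its underside. x is across the slot. The board lifts straight up out of it.
- pan: fixed closed steel ingredient pan: body 100 by 168 mm, flat lid 108 mm (x) by 176 mm (y), top 95 mm above the counter; the lid's rim, from 86 to 95 mm high, stands out furthest. Origin: centre of its underside. Its +x points away from the robot: the board goes against the long side at x = +54 mm, centred on it.
- carousel: turntable with five jars fixed to it, turning without stops or spring about its z (up), friction about 0.06 N m, 1.6 kg. Origin: on its axis at counter height; +x points to the red-lidded jar. Wooden disc 250 mm across, 12 to 22 mm high; jar axes 85 mm from its axis, 72 degrees apart; jars 52 mm across, lids 48 mm across from 97 to 117 mm high. Steel post with a ball on the axis, 89 mm high.
- red_lid (a point): centre of the top of the red lid (lid 48 mm across, 20 mm high, a 52 mm jar with a red band below it), 117 mm above the counter, fixed to the turntable. The other lids are white, black, steel and white.
- carousel_base: fixed black foot of the carousel, under the disc. Origin: centre of its underside, on the turntable's axis. Its +x is the front, which looks roughly away from the robot: a yellow arrow along it sticks out from under the disc to 182 mm from the axis.
- front_place (a point): point fixed to the foot, in line with the yellow arrow, 85 mm from the axis and 117 mm above the counter: where the centre of the red lid's top must be.
- bottle: loose bystander: yellow squeeze bottle, 54 mm across, 125 mm tall. Origin: centre of its underside. Not to be moved.
- shaker: loose bystander: steel shaker, 48 mm across, 88 mm tall. Origin: centre of its underside. Not to be moved.
- tub: loose bystander: small open white cup, 80 mm across the rim, 60 mm tall. Origin: centre of its underside. Not to be moved.
Mind the look-alikes: they are no part of the job. There is more than one size of the board; the job needs the smaller.

How it is judged:
By the outcome, as a careful person would: the job done as asked, in the order asked, and still so for the second after the job is handed in, while the arm keeps its last pose, push and grip.
It also fails if it takes over 58 s, if anything falls off the work surface, if the arm or the gripper's body presses on something with over 40 N, if the wrist force passes 120 N, or if a joint passes its speed limit or range.

## Working session

There is one attempt and no reset: what is moved stays moved. The work goes in short steps, Python scripts to look and compute and a shell command to move; the robot and the scene stay as the last step left them, time stands still between calls to the robot, and variables do not carry over. Pictures are saved under pics/ and viewed, at most 12 in all, crops included, and the job is handed in when it is done.

```bash
mkdir -p pics
cat > h.py <<'E'
import numpy as np, cv2
from bench import ctrl
from scipy.spatial.transform import Rotation as R
def snap(n,f):
    d=ctrl.get_image(n); cv2.imwrite('pics/'+f,d['image'][:,:,::-1]); np.savez('pics/'+f+'.npz',**d); return d
def px2w(d,uv,z):
    K=d['K'];T=d['world_to_cam'];k=float(d['k1']);uv=np.atleast_2d(np.array(uv,float))
    dd=np.stack([(uv[:,0]-K[0,2])/K[0,0],(uv[:,1]-K[1,2])/K[1,1]],1);s=dd.copy()
    for _ in range(30): s=dd/(1+k*(s**2).sum(1,keepdims=True))
    r=np.c_[s,np.ones(len(s))]@T[:3,:3]; c=-T[:3,:3].T@T[:3,3]
    return c+r*((np.asarray(z)-c[2])/r[:,2])[:,None]
def w2px(d,P):
    K=d['K'];T=d['world_to_cam'];k=float(d['k1']);P=np.atleast_2d(P)
    c=P@T[:3,:3].T+T[:3,3];s=c[:,:2]/c[:,2:];s=s*(1+k*(s**2).sum(1,keepdims=True))
    return s@np.diag([K[0,0],K[1,1]])+K[:2,2]
def load(f): return dict(np.load('pics/'+f+'.npz'))
E
python3 - <<'E'
from h import *
for n in ['scene','top']:
    d=snap(n,n+'0.png'); print(n,d['K'].tolist(),d['k1'],(-d['world_to_cam'][:3,:3].T@d['world_to_cam'][:3,3]))
s=ctrl.get_state(); print(s, ctrl.grip_point_offset); print(R.from_rotvec(s['tool_rot']).as_matrix().round(3))
E
```

```text
scene [[478.54847945246553, 0.0, 318.06803978706125], [0.0, 478.54847945246553, 235.09563896880692], [0.0, 0.0, 1.0]] -0.04414690903538154 [ 1.37878126 -0.07297654  0.98362944]
top [[462.31689739984705, 0.0, 320.8449046588732], [0.0, 462.31689739984705, 247.3565085912742], [0.0, 0.0, 1.0]] 0.01778788354573316 [ 0.39511004 -0.10293995  1.23325481]
{'time': 0.1, 'joint_positions': array([-1.11591055,  0.32171023, -0.07009444,  1.45153834,  0.02259069,
        1.37078977, -0.05686758]), 'qd': array([-0.00065629, -0.00092464,  0.00073622, -0.0021696 , -0.00017254,
       -0.00065113, -0.0008501 ]), 'joint_torque': array([-1.40420507e-04, -4.92572343e+01, -4.05501360e-01, -3.13399208e+01,
       -6.40345411e-02,  3.95409053e-02,  7.44601198e-05]), 'position': array([0.27715082, 0.5874157 , 0.22160341]), 'tool_rot': array([-6.86627637e-01, -3.06534782e+00,  2.56701437e-03]), 'ft_force': array([ 0.34122467, -0.35803972,  0.15125639]), 'torque': array([-0.03105943,  0.01579708, -0.02523014]), 'grip_force': 0.0, 'grip_width': 1.004285111993926} 0.0187
[[-0.904  0.427 -0.001]
 [ 0.427  0.904 -0.002]
 [-0.    -0.002 -1.   ]]
```

View pics/scene0.png

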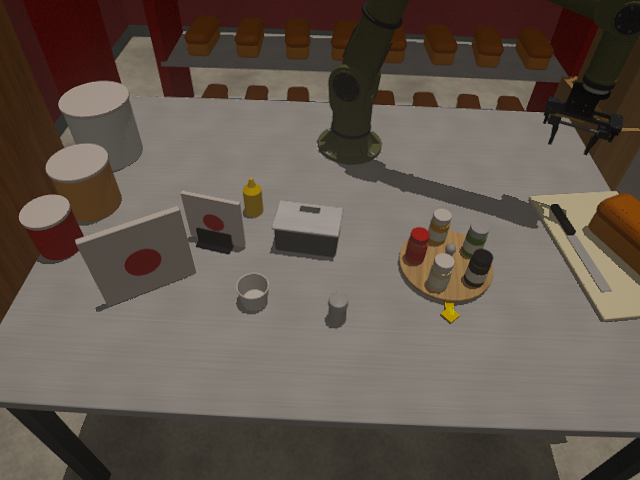

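View pics/top0.png

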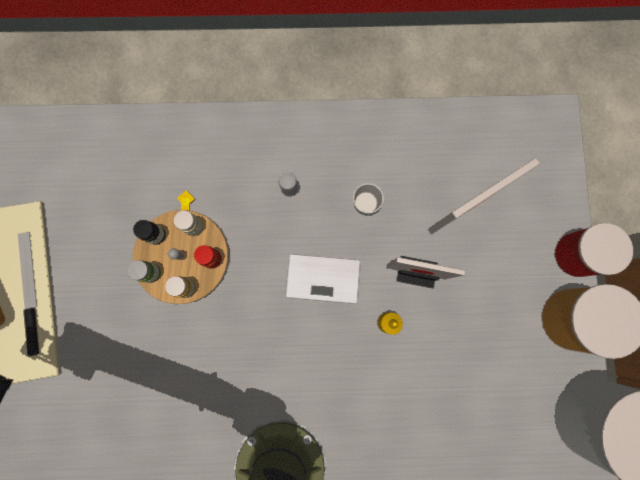

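The scene view shows the small board in its black holder at about (213,222) and the pan at (307,230). The carousel is at (447,265) with the red lid at (418,240), and its arrow points to (450,313). In the top view, image up is +x and left is +y. There the board edge is at (430,267), the pan at (323,279), the cup at (368,198), the shaker at (288,184), the bottle at (391,323) and the carousel at (180,256). I'll zoom in on the board and pan next.

Run:
```python
from h import *
d=load('top0.png');im=d['image']
c=cv2.resize(im[170:350,275:475],None,fx=4,fy=3.3333,interpolation=cv2.INTER_CUBIC)
c=cv2.resize(im[240:310,275:475],None,fx=4,fy=4,interpolation=cv2.INTER_CUBIC)
s=load('scene0.png')['image']; c2=cv2.resize(s[180:260,170:350],(800,320),interpolation=cv2.INTER_CUBIC)[:,:,:]
cv2.imwrite('pics/crop1.png',np.vstack([c,c2])[:,:,::-1])
hsv=cv2.cvtColor(im,cv2.COLOR_RGB2HSV)
def comp(m,n=3):
    k,l,st,ce=cv2.connectedComponentsWithStats(m.astype(np.uint8)); o=np.argsort(-st[1:,4])[:n]+1
    return [(st[i].tolist(),ce[i].round(1).tolist()) for i in o]
H,S,V=[hsv[...,i].astype(int) for i in range(3)]
red=((H<6)|(H>174))&(S>180)&(V>90); red[:,:]&=np.arange(480)[:,None]>100
yel=(H>20)&(H<32)&(S>200)&(V>120)
wood=(H>8)&(H<20)&(S>90)&(V>90)
print(comp(red),comp(yel)); print(comp(wood,2))
w=(wood[180:320,110:250]).astype(np.uint8); pts=np.argwhere(w)[:,::-1]+[110,180]
hull=cv2.convexHull(pts.astype(np.int32)); e=cv2.fitEllipse(hull); print('disc',e, px2w(d,[e[0]],[.022]))
ye=[c for c in comp(yel) if c[1][0]<220][0]; print('arrow',px2w(d,[ye[1]],[.004]))
m=yel[170:225,160:220]; p=np.argwhere(m)[:,::-1]+[160,170]; print('tip',p[p[:,1].argmin()],px2w(d,[p[p[:,1].argmin()]],[.004]))
```

```text
[([194, 246, 20, 22, 314], [204.1, 255.1]), ([213, 261, 1, 1, 1], [213.0, 261.0])] [([381, 313, 21, 21, 350], [391.1, 323.2]), ([178, 191, 16, 19, 172], [185.5, 200.1])]
[([133, 210, 95, 94, 4341], [182.6, 258.0]), ([544, 324, 45, 29, 385], [561.9, 338.3])]
disc ((179.98614501953125, 256.62408447265625), (92.3298110961914, 96.31229400634766), 56.33699417114258) [[0.5378253  0.25118939 0.022     ]]
arrow [[0.69349103 0.24356315 0.004     ]]
tip [185 191] [[0.71875258 0.24517152 0.004     ]]
```

View pics/crop1.png

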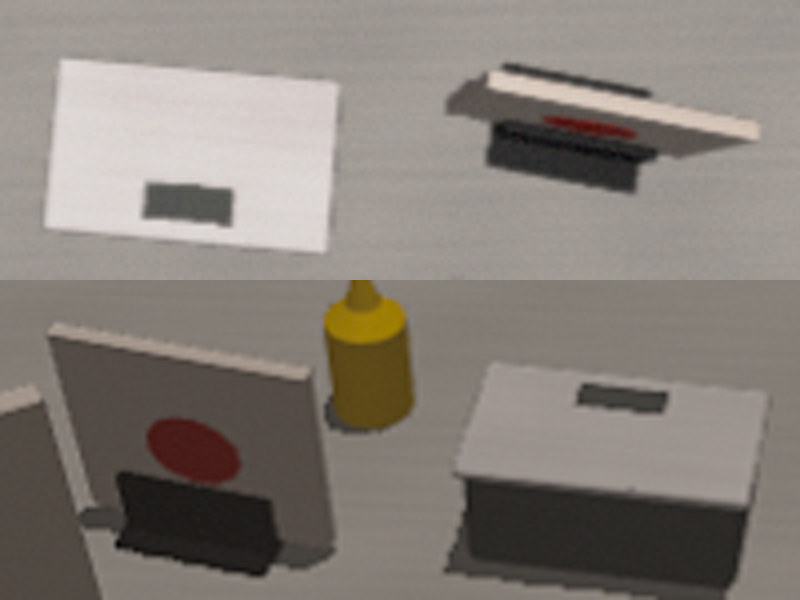

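The crop shows the pan lid corners at crop (60,59), (340,82), (328,251) and (45,228). The board's top edge runs from (488,80) to (759,131), and the holder cheeks are visible on both sides of it.

Run:
```python
from h import *
d=load('top0.png');s=load('scene0.png')
f=lambda c:np.array(c,float)/4+[275,240]-.4
P=px2w(d,f([(60,59),(340,82),(328,251),(45,228)]),[.095]*4)
B=px2w(d,f([(490,71),(761,122),(757,141),(487,88)]),[.168]*4)
def rep(n,C):
    c=C.mean(0); w=(C[0]+C[3]-C[1]-C[2])/2; print(n,c.round(4),'len',np.linalg.norm(w).round(4),'wid',np.linalg.norm(C[0]-C[3]).round(4),np.linalg.norm(C[1]-C[2]).round(4),'yaw of y',np.degrees(np.arctan2(-w[0],w[1])).round(2))
rep('pan',P);rep('board',B)
# scene check (crop scale 4.444,4, offset 170,180)
g=lambda c:(np.array(c,float)-[0,280])/[4.444,4]+[170,180]-.4
# order: +x+y, +x-y, -x-y, -x+y ; scene right = +y
rep('pan s',px2w(s,g([(751,504),(457,475),(490,364),(768,395)]),[.095]*4))
rep('board s',px2w(s,g([(310,380),(50,336),(55,325),(314,370)]),[.168]*4))
# carousel
A=d['world_to_cam']
lid=px2w(d,[[205.5,256]],[.117]);print('lid',lid)
for n,uv,z in [('bottle',(391,323),.125),('cup',(368,199),.06),('shaker',(288,182),.088),('postball',(176.5,253.5),.085),('bigboard1',(430,232),.0),('big2',(538,161),.17)]: print(n,px2w(d,[uv],[z]).round(3))
import itertools
lids={'red':(205.5,256),'white':(184,219),'black':(146,229.5),'steel':(138,270),'white2':(176,287)}
L=np.array([px2w(d,[v],[.117])[0] for v in lids.values()]);print(L.round(3),L.mean(0))
```

```text
pan [ 0.4669 -0.121   0.095 ] len 0.1738 wid 0.1044 0.1042 yaw of y -6.14
board [ 0.4843 -0.3695  0.168 ] len 0.1585 wid 0.0101 0.0113 yaw of y -12.42
pan s [ 0.4701 -0.1172  0.095 ] len 0.1729 wid 0.1032 0.1079 yaw of y -6.0
board s [ 0.4872 -0.3653  0.168 ] len 0.159 wid 0.0093 0.0107 yaw of y -11.85
lid [[0.52659162 0.16205888 0.117     ]]
bottle [[ 0.355 -0.279  0.125]]
cup [[ 0.672 -0.244  0.06 ]]
shaker [[ 0.714 -0.039  0.088]]
postball [[0.538 0.241 0.085]]
bigboard1 [[ 0.59  -0.416  0.   ]]
big2 [[ 0.728 -0.639  0.17 ]]
[[0.527 0.162 0.117]
 [0.619 0.215 0.117]
 [0.595 0.306 0.117]
 [0.497 0.323 0.117]
 [0.454 0.232 0.117]] [0.53821479 0.24767663 0.117     ]
```

```bash
cat >> h.py <<'E'
def mat(yaw_y,lean=0):
    """tool pointing down with tool y at yaw_y deg; lean = turn about tool x (deg)"""
    a=np.radians(yaw_y);y=np.array([np.cos(a),np.sin(a),0]);z=np.array([0,0,-1.]);x=np.cross(y,z)
    return np.stack([x,y,z],1)@R.from_euler('x',lean,degrees=True).as_matrix()
def go(p,M,ref=None):
    s=ctrl.get_state()
    p0,R0=(s['position'],R.from_rotvec(s['tool_rot']).as_matrix()) if ref is None else ref
    v=R0.T@(np.array(p)-p0);w=np.degrees(R.from_matrix(R0.T@M).as_rotvec())
    print('shift mm',(v*1000).round(1),'rot',w.round(2))
E
python3 - <<'E'
from h import *
s=ctrl.get_state();y0=np.degrees(np.arctan2(.904,.427))
go([.50,.10,.25],mat(-12)); go([.486,-.367,.25],mat(-12))
E
```

```text
shift mm [-409.5 -345.8  -27.8] rot [-8.000e-02  7.000e-02  7.675e+01]
shift mm [-596.  -774.2  -27.1] rot [-8.000e-02  7.000e-02  7.675e+01]
```

```bash
python3 -m handwheel '[{"x":-0.01,"y":-0.01,"z":-0.005,"wz":2},{"x":-0.035,"y":-0.03,"z":-0.01,"wz":6},{"x":-0.065,"y":-0.055,"z":-0.015,"wz":12},{"x":-0.095,"y":-0.08,"z":-0.02,"wz":18},{"x":-0.125,"y":-0.105,"z":-0.025,"wz":24},{"x":-0.155,"y":-0.13,"z":-0.028,"wz":30},{"x":-0.185,"y":-0.155,"z":-0.028,"wz":36},{"x":-0.215,"y":-0.18,"z":-0.028,"wz":42},{"x":-0.245,"y":-0.207,"z":-0.028,"wz":48},{"x":-0.275,"y":-0.235,"z":-0.028,"wz":54}]' 0.05 20
python3 - <<'E'
from h import *
go([.50,.10,.25],mat(-12)); go([.486,-.367,.25],mat(-12))
E
```

```text
shift mm [-409.5 -345.8  -27.8] rot [-8.000e-02  7.000e-02  7.675e+01]
shift mm [-596.  -774.2  -27.1] rot [-8.000e-02  7.000e-02  7.675e+01]invalid input at $[0]: expected keys x, y, z, wx, wy, wz
```

```bash
python3 -m handwheel '[{"x":-0.01,"y":-0.01,"z":-0.005,"wx":0,"wy":0,"wz":2},{"x":-0.035,"y":-0.03,"z":-0.01,"wx":0,"wy":0,"wz":6},{"x":-0.065,"y":-0.055,"z":-0.015,"wx":0,"wy":0,"wz":12},{"x":-0.095,"y":-0.08,"z":-0.02,"wx":0,"wy":0,"wz":18},{"x":-0.125,"y":-0.105,"z":-0.025,"wx":0,"wy":0,"wz":24},{"x":-0.155,"y":-0.13,"z":-0.028,"wx":0,"wy":0,"wz":30},{"x":-0.185,"y":-0.155,"z":-0.028,"wx":0,"wy":0,"wz":36},{"x":-0.215,"y":-0.18,"z":-0.028,"wx":0,"wy":0,"wz":42},{"x":-0.245,"y":-0.207,"z":-0.028,"wx":0,"wy":0,"wz":48},{"x":-0.275,"y":-0.235,"z":-0.028,"wx":0,"wy":0,"wz":54}]' 0.05 20
python3 - <<'E'
from h import *
go([.50,.0,.25],mat(-12)); go([.486,-.367,.25],mat(-12))
E
```

```text
time: 0.93
position: [0.4261, 0.2552, 0.2508]
tool_rot: [-2.012, -2.412, -0.001]
ft_force: [-0.7, 0.2, -0.1]
grip_width: 0.579
grip_force: 0.0
shift mm [-264.3   26.9    0.6] rot [ 0.   -0.03 22.34]
shift mm [-6.228e+02 -5.270e+01  4.000e-01] rot [ 0.   -0.03 22.34]
```

```bash
python3 -m handwheel '[{"x":-0.035,"y":0.005,"z":0,"wx":0,"wy":0,"wz":3},{"x":-0.070,"y":0.01,"z":0,"wx":0,"wy":0,"wz":6},{"x":-0.105,"y":0.015,"z":0,"wx":0,"wy":0,"wz":9},{"x":-0.14,"y":0.02,"z":0,"wx":0,"wy":0,"wz":12},{"x":-0.175,"y":0.023,"z":0,"wx":0,"wy":0,"wz":15},{"x":-0.21,"y":0.025,"z":0,"wx":0,"wy":0,"wz":18},{"x":-0.245,"y":0.02,"z":0,"wx":0,"wy":0,"wz":20},{"x":-0.28,"y":0.015,"z":0,"wx":0,"wy":0,"wz":22.3},{"x":-0.315,"y":0.01,"z":0,"wx":0,"wy":0,"wz":22.3},{"x":-0.35,"y":0.005,"z":0,"wx":0,"wy":0,"wz":22.3}]'
python3 - <<'E'
from h import *
go([.486,-.367,.25],mat(-12))
E
```

```text
time: 1.77
position: [0.4949, -0.0874, 0.2507]
tool_rot: [-2.435, -1.983, -0.001]
ft_force: [-0.3, -0.1, -0.6]
grip_width: 0.576
grip_force: 0.0
shift mm [-275.6   47.9    0.4] rot [-0.   -0.07  0.31]
```

```bash
python3 -m handwheel '[{"x":-0.035,"y":0.006,"z":0,"wx":0,"wy":0,"wz":0.3},{"x":-0.070,"y":0.012,"z":0,"wx":0,"wy":0,"wz":0.3},{"x":-0.105,"y":0.018,"z":0,"wx":0,"wy":0,"wz":0.3},{"x":-0.14,"y":0.024,"z":0,"wx":0,"wy":0,"wz":0.3},{"x":-0.175,"y":0.03,"z":0,"wx":0,"wy":0,"wz":0.3},{"x":-0.21,"y":0.036,"z":0,"wx":0,"wy":0,"wz":0.3},{"x":-0.24,"y":0.042,"z":0,"wx":0,"wy":0,"wz":0.3},{"x":-0.265,"y":0.046,"z":0,"wx":0,"wy":0,"wz":0.3},{"x":-0.2755,"y":0.048,"z":0,"wx":0,"wy":0,"wz":0.3},{"x":-0.2755,"y":0.048,"z":0,"wx":0,"wy":0,"wz":0.3}]'
python3 - <<'E'
from h import *
go([.486,-.367,.124],mat(-12))
d=snap('top','top1.png'); s=snap('scene','scene1.png')
a=cv2.resize(d['image'][200:320,350:510],(800,600),interpolation=cv2.INTER_CUBIC)
cv2.imwrite('pics/crop2.png',cv2.resize(s['image'][110:270,140:353],(800,600),interpolation=cv2.INTER_CUBIC)[:,:,::-1])
E
```

```text
time: 2.6
position: [0.4855, -0.3677, 0.2505]
tool_rot: [2.445, 1.972, -0.003]
ft_force: [-0.2, 0.6, 0.0]
grip_width: 0.573
grip_force: 0.0
shift mm [  0.9   0.4 126.5] rot [-0.05  0.08 -0.23]
```

View pics/crop2.png

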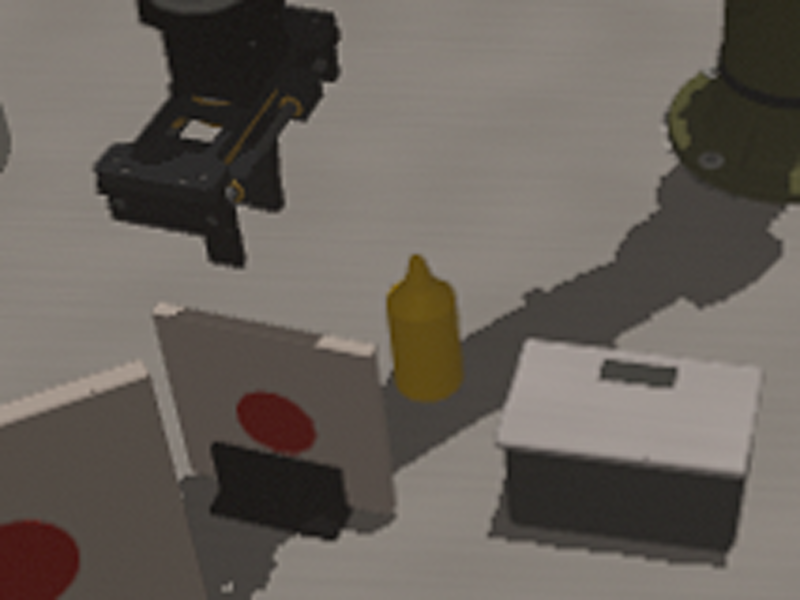

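The open fingers straddle the board's top edge, with tips at crop (240,265) and (275,208) above an edge at about (265,325). I'll go down and grip.

```bash
python3 -m handwheel '[{"x":0.001,"y":0,"z":0.015,"wx":0,"wy":0,"wz":0},{"x":0.001,"y":0,"z":0.04,"wx":0,"wy":0,"wz":0},{"x":0.001,"y":0,"z":0.065,"wx":0,"wy":0,"wz":0},{"x":0.001,"y":0,"z":0.085,"wx":0,"wy":0,"wz":0},{"x":0.001,"y":0,"z":0.105,"wx":0,"wy":0,"wz":0},{"x":0.001,"y":0,"z":0.12,"wx":0,"wy":0,"wz":0},{"x":0.001,"y":0,"z":0.1265,"wx":0,"wy":0,"wz":0},{"x":0.001,"y":0,"z":0.1265,"wx":0,"wy":0,"wz":0}]' && python3 -m handwheel '[{"x":0,"y":0,"z":0,"wx":0,"wy":0,"wz":0},{"x":0,"y":0,"z":0,"wx":0,"wy":0,"wz":0},{"x":0,"y":0,"z":0,"wx":0,"wy":0,"wz":0},{"x":0,"y":0,"z":0,"wx":0,"wy":0,"wz":0},{"x":0,"y":0,"z":0,"wx":0,"wy":0,"wz":0},{"x":0,"y":0,"z":0,"wx":0,"wy":0,"wz":0},{"x":0,"y":0,"z":0,"wx":0,"wy":0,"wz":0},{"x":0,"y":0,"z":0,"wx":0,"wy":0,"wz":0}]' 0.0 25
```

```text
time: 3.37
position: [0.488, -0.3606, 0.1226]
tool_rot: [-2.434, -1.981, -0.0]
ft_force: [-0.4, -0.2, 0.4]
grip_width: 0.576
grip_force: 0.0
time: 4.03
position: [0.4876, -0.3635, 0.1242]
tool_rot: [-2.439, -1.979, 0.0]
ft_force: [-1.2, 0.1, 3.0]
grip_width: 0.139
grip_force: 24.9
```

```bash
python3 -m handwheel '[{"x":0,"y":0,"z":-0.008,"wx":0,"wy":0,"wz":0},{"x":0,"y":0,"z":-0.02,"wx":0,"wy":0,"wz":0},{"x":0,"y":0,"z":-0.035,"wx":0,"wy":0,"wz":0},{"x":0,"y":0,"z":-0.05,"wx":0,"wy":0,"wz":0},{"x":0,"y":0,"z":-0.065,"wx":0,"wy":0,"wz":0},{"x":0,"y":0,"z":-0.085,"wx":0,"wy":0,"wz":0},{"x":0,"y":0,"z":-0.105,"wx":0,"wy":0,"wz":0},{"x":0,"y":0,"z":-0.12,"wx":0,"wy":0,"wz":0},{"x":0,"y":0,"z":-0.13,"wx":0,"wy":0,"wz":0},{"x":0,"y":0,"z":-0.13,"wx":0,"wy":0,"wz":0}]'
python3 - <<'E'
from h import *
for i in range(4):
    s=ctrl.get_state();print(s['time'],s['position'].round(4),R.from_rotvec(s['tool_rot']).as_matrix()[:,1].round(4),s['ft_force'].round(1));d=ctrl.get_image('top')
d=snap('top','top2.png');s=snap('scene','scene2.png')
cv2.imwrite('pics/crop3.png',np.vstack([cv2.resize(d['image'][230:300,350:490],(600,300),interpolation=cv2.INTER_CUBIC),cv2.resize(s['image'][120:270,140:440],(600,300),interpolation=cv2.INTER_CUBIC)])[:,:,::-1])
E
```

```text
time: 4.87
position: [0.489, -0.3644, 0.257]
tool_rot: [2.436, 1.977, 0.003]
ft_force: [0.3, -0.3, -2.1]
grip_width: 0.135
grip_force: 25.0
4.8667 [ 0.489  -0.3644  0.257 ] [ 0.9787 -0.2054  0.0045] [ 0.3 -0.3 -2.1]
4.9167 [ 0.4884 -0.3639  0.2553] [ 0.9787 -0.2054  0.0023] [ 0.5  0.5 -3.3]
4.9667 [ 0.488  -0.3634  0.254 ] [ 9.787e-01 -2.054e-01  2.000e-04] [ 0.4 -0.  -2.8]
5.0167 [ 0.4877 -0.3631  0.2532] [ 0.9787 -0.2054 -0.0011] [-0.3  0.  -2.8]
```

View pics/crop3.png

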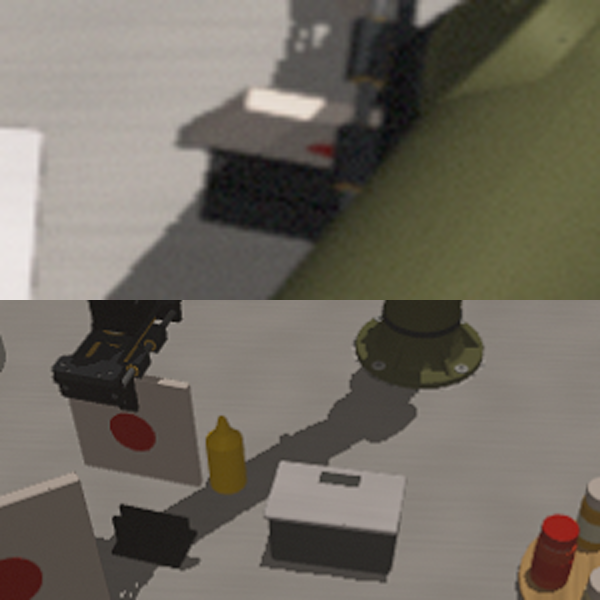

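The board is lifted clear of the holder, hanging straight in the grip. Its lower front corners are at scene crop (87,465) and (203,487). I'll work out its offset from the tool and the target pose next.

Run:
```python
from h import *
s=load('scene2.png')
g=lambda c:(np.array(c,float)-[0,300])/2+[140,120]-.25
# refine corners via board mask: bottom corners
im=cv2.cvtColor(s['image'],cv2.COLOR_RGB2GRAY)
p=np.array(g([(87,465),(203,487)]),np.float32).reshape(-1,1,2)
q=cv2.cornerSubPix(im,p.copy(),(4,4),(-1,-1),(3,50,.01)).reshape(-1,2);print(p.reshape(-1,2),q)
st=ctrl.get_state();M=R.from_rotvec(st['tool_rot']).as_matrix();T=st['position'];print(T)
for pp in (p.reshape(-1,2),q):
    C=px2w(s,pp,[.137]*2);c=C.mean(0);w=C[1]-C[0];print(c,np.linalg.norm(w),np.degrees(np.arctan2(-w[0],w[1])),'off in tool',M.T@(c-T))
P=np.array([.4685,-.119]);yaw=-6.1;a=np.radians(yaw);ex=np.array([np.cos(a),np.sin(a),0]);ey=np.array([-ex[1],ex[0],0])
print('tool at pan mid, 110 out', end=' ');go(np.r_[P,.29]+ex*.12,mat(yaw))
```

```text
[[183.25 202.25]
 [241.25 213.25]] [[182.14319 201.80432]
 [241.19461 213.20879]]
[ 0.48759855 -0.3629781   0.25282185]
[ 0.49093284 -0.36463471  0.137     ] 0.1599996427843129 -11.514243802492683 off in tool [-0.00101133  0.00382958  0.11581396]
[ 0.49010107 -0.36635612  0.137     ] 0.16333010240187026 -11.770327837337689 off in tool [-0.00286689  0.00336915  0.11581366]
tool at pan mid, 110 out shift mm [246.9  50.5 -37.1] rot [-0.11 -0.04 -5.75]
```

```bash
cat >> h.py <<'E'
def pan(x,z,lean,yaw=-6.0,P=(.4705,-.1155)):
    a=np.radians(yaw);ex=np.array([np.cos(a),np.sin(a),0])
    go(np.array([P[0],P[1],z])+ex*x,mat(yaw,-lean))
E
python3 - <<'E'
from h import *
pan(.096,.235,12)
E
```

```text
shift mm [248.5  28.   17.9] rot [-12.1    0.57  -5.84]
```

```bash
python3 -m handwheel '[{"x":0.01,"y":0.001,"z":0,"wx":-1,"wy":0,"wz":-0.5},{"x":0.03,"y":0.003,"z":0,"wx":-2,"wy":0.1,"wz":-1},{"x":0.06,"y":0.007,"z":0,"wx":-3.5,"wy":0.2,"wz":-2},{"x":0.09,"y":0.01,"z":0,"wx":-5,"wy":0.3,"wz":-3},{"x":0.12,"y":0.014,"z":0.002,"wx":-6.5,"wy":0.4,"wz":-4},{"x":0.15,"y":0.018,"z":0.005,"wx":-8,"wy":0.5,"wz":-4.5},{"x":0.18,"y":0.022,"z":0.008,"wx":-9.5,"wy":0.5,"wz":-5},{"x":0.21,"y":0.025,"z":0.012,"wx":-11,"wy":0.57,"wz":-5.5},{"x":0.235,"y":0.028,"z":0.015,"wx":-12.1,"wy":0.57,"wz":-5.84},{"x":0.2485,"y":0.028,"z":0.018,"wx":-12.1,"wy":0.57,"wz":-5.84}]' && python3 -m handwheel '[{"x":0,"y":0,"z":0,"wx":0,"wy":0,"wz":0},{"x":0,"y":0,"z":0,"wx":0,"wy":0,"wz":0},{"x":0,"y":0,"z":0,"wx":0,"wy":0,"wz":0},{"x":0,"y":0,"z":0,"wx":0,"wy":0,"wz":0}]'
python3 - <<'E'
from h import *
pan(.062,.120,12)
E
```

```text
time: 6.0
position: [0.5662, -0.1215, 0.2348]
tool_rot: [2.209, 1.998, 0.212]
ft_force: [0.3, 0.3, -2.9]
grip_width: 0.136
grip_force: 25.0
time: 6.33
position: [0.5661, -0.1281, 0.2361]
tool_rot: [2.215, 1.988, 0.209]
ft_force: [0.2, 0.0, -3.0]
grip_width: 0.139
grip_force: 25.0
shift mm [  2.7 -58.  106.3] rot [ 0.1   0.12 -0.14]
```

```bash
python3 -m handwheel '[{"x":0.001,"y":-0.002,"z":0.01,"wx":0,"wy":0,"wz":0},{"x":0.002,"y":-0.006,"z":0.03,"wx":0,"wy":0,"wz":0},{"x":0.0027,"y":-0.012,"z":0.055,"wx":0,"wy":0,"wz":0},{"x":0.0027,"y":-0.017,"z":0.08,"wx":0,"wy":0,"wz":0},{"x":0.0027,"y":-0.021,"z":0.1,"wx":0,"wy":0,"wz":0},{"x":0.0027,"y":-0.024,"z":0.112,"wx":0,"wy":0,"wz":0},{"x":0.0027,"y":-0.036,"z":0.110,"wx":0,"wy":0,"wz":0},{"x":0.0027,"y":-0.048,"z":0.108,"wx":0,"wy":0,"wz":0},{"x":0.0027,"y":-0.058,"z":0.106,"wx":0,"wy":0,"wz":0},{"x":0.0027,"y":-0.058,"z":0.106,"wx":0,"wy":0,"wz":0}]' && python3 -m handwheel '[{"x":0,"y":0,"z":0,"wx":0,"wy":0,"wz":0},{"x":0,"y":0,"z":0,"wx":0,"wy":0,"wz":0},{"x":0,"y":0,"z":0,"wx":0,"wy":0,"wz":0},{"x":0,"y":0,"z":0,"wx":0,"wy":0,"wz":0}]'
python3 - <<'E'
from h import *
pan(.056,.1147,12)
d=snap('top','top3.png');s=snap('scene','scene3.png')
cv2.imwrite('pics/crop4.png',np.vstack([cv2.resize(d['image'][230:310,270:420],(562,300),interpolation=cv2.INTER_CUBIC),cv2.resize(s['image'][190:270,240:390],(562,300),interpolation=cv2.INTER_CUBIC)])[:,:,::-1])
E
```

```text
time: 7.17
position: [0.53, -0.1206, 0.1189]
tool_rot: [2.216, 1.992, 0.208]
ft_force: [0.5, -0.7, -2.3]
grip_width: 0.137
grip_force: 25.0
time: 7.5
position: [0.533, -0.1201, 0.1204]
tool_rot: [2.212, 1.991, 0.21]
ft_force: [0.7, -0.8, -1.8]
grip_width: 0.135
grip_force: 25.0
shift mm [-2.  -7.7  4.1] rot [0.14 0.07 0.01]
```

View pics/crop4.png

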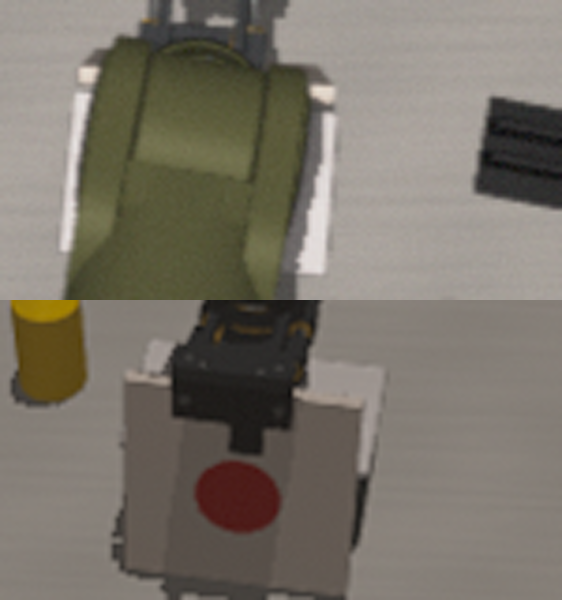

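The board stands just outside the pan. Its lower corners are at scene crop (127,570) and (347,595), and its top corners at top crop (80,75) and (335,93).

Run:
```python
from h import *
d=load('top3.png');s=load('scene3.png')
C=px2w(s,(np.array([(127,570),(347,595.)])-[0,300])/[3.747,3.75]+[240,190]-.35,[.006]*2)
D=px2w(d,np.array([(79,75),(335,94.)])/[3.747,3.75]+[270,230]-.35,[.163]*2)
a=np.radians(-6);ex=np.array([np.cos(a),np.sin(a)]);ey=np.array([-ex[1],ex[0]])
for X,P in((C,(.4701,-.1172)),(D,(.4669,-.121))):
    c=X.mean(0)[:2]-P;w=(X[1]-X[0])[:2];print(X.round(4).tolist(),np.linalg.norm(w),'rel pan x,y',c@ex,c@ey,'yaw',np.degrees(np.arctan(-w[0]/w[1])))
```

```text
[[0.5523, -0.2051, 0.006], [0.5664, -0.0477, 0.006]] 0.1580595022072176 rel pan x,y 0.08970315565860422 0.00015125948691140139 yaw -5.112205979409146
[[0.5311, -0.0467, 0.163], [0.5152, -0.2056, 0.163]] 0.15973296445380578 rel pan x,y 0.056446582104728506 0.0007437782034305642 yaw -5.711397282206658
```

```bash
python3 -m handwheel '[{"x":0,"y":-0.0005,"z":0.002,"wx":0,"wy":0,"wz":0},{"x":0,"y":-0.001,"z":0.004,"wx":0,"wy":0,"wz":0},{"x":0,"y":-0.001,"z":0.0045,"wx":0,"wy":0,"wz":0},{"x":0,"y":-0.001,"z":0.005,"wx":0,"wy":0,"wz":0},{"x":0,"y":-0.001,"z":0.005,"wx":0,"wy":0,"wz":0},{"x":0,"y":-0.001,"z":0.005,"wx":0,"wy":0,"wz":0}]' ; python3 -m handwheel '[{"x":0,"y":-0.002,"z":0,"wx":0,"wy":0,"wz":0},{"x":0,"y":-0.004,"z":-0.001,"wx":0,"wy":0,"wz":0},{"x":0,"y":-0.005,"z":-0.001,"wx":0,"wy":0,"wz":0},{"x":0,"y":-0.005,"z":-0.001,"wx":0,"wy":0,"wz":0},{"x":0,"y":-0.005,"z":-0.001,"wx":0,"wy":0,"wz":0}]'
```

```text
time: 8.1
position: [0.5326, -0.1199, 0.1152]
tool_rot: [2.212, 1.992, 0.21]
ft_force: [-0.6, -0.4, -2.5]
grip_width: 0.135
grip_force: 25.0
time: 8.52
position: [0.5274, -0.1192, 0.1151]
tool_rot: [2.212, 1.992, 0.211]
ft_force: [-0.3, -0.0, -1.4]
grip_width: 0.136
grip_force: 25.0
```

```bash
for i in 1 2; do python3 -m handwheel '[{"x":0,"y":-0.0005,"z":0.001,"wx":0,"wy":0,"wz":0},{"x":0,"y":-0.0005,"z":0.001,"wx":0,"wy":0,"wz":0},{"x":0,"y":-0.0005,"z":0.001,"wx":0,"wy":0,"wz":0}]' | egrep 'posi|ft_f'; done; python3 -m handwheel '[{"x":0,"y":-0.001,"z":0,"wx":0,"wy":0,"wz":0},{"x":0,"y":-0.001,"z":0,"wx":0,"wy":0,"wz":0},{"x":0,"y":-0.001,"z":0,"wx":0,"wy":0,"wz":0}]' | egrep 'posi|ft_f'
```

```text
position: [0.5276, -0.1193, 0.1148]
ft_force: [-2.7, -1.0, 4.7]
position: [0.5277, -0.1194, 0.1147]
ft_force: [-6.8, 2.3, 12.4]
position: [0.5274, -0.1193, 0.1147]
ft_force: [-3.6, 1.2, 11.7]
```

```bash
for i in 1 2; do python3 -m handwheel '[{"x":0,"y":-0.001,"z":-0.0006,"wx":0,"wy":0,"wz":0},{"x":0,"y":-0.001,"z":-0.0006,"wx":0,"wy":0,"wz":0},{"x":0,"y":-0.001,"z":-0.0006,"wx":0,"wy":0,"wz":0}]' | egrep 'posi|ft_f'; done
```

```text
position: [0.5268, -0.1192, 0.1147]
ft_force: [0.6, 0.3, 6.5]
position: [0.5255, -0.1191, 0.1146]
ft_force: [2.3, 0.3, 4.3]
```

```bash
for i in 1 2; do python3 -m handwheel '[{"x":0,"y":-0.001,"z":-0.0003,"wx":0,"wy":0,"wz":0},{"x":0,"y":-0.001,"z":-0.0003,"wx":0,"wy":0,"wz":0},{"x":0,"y":-0.001,"z":-0.0003,"wx":0,"wy":0,"wz":0}]' | egrep 'posi|ft_f'; done
```

```text
position: [0.5243, -0.119, 0.1146]
ft_force: [4.0, -0.9, 5.2]
position: [0.5235, -0.1189, 0.1146]
ft_force: [7.2, -0.5, 2.8]
```

```bash
python3 -m handwheel '[{"x":0,"y":0,"z":0,"wx":0,"wy":0,"wz":0},{"x":0,"y":0,"z":0,"wx":0,"wy":0,"wz":0},{"x":0,"y":0,"z":0,"wx":0,"wy":0,"wz":0},{"x":0,"y":0,"z":0,"wx":0,"wy":0,"wz":0},{"x":0,"y":0,"z":0,"wx":0,"wy":0,"wz":0},{"x":0,"y":0,"z":0,"wx":0,"wy":0,"wz":0}]' 0.034 && python3 -m handwheel '[{"x":0,"y":0,"z":-0.005,"wx":0,"wy":0,"wz":0},{"x":0,"y":0,"z":-0.015,"wx":0,"wy":0,"wz":0},{"x":0,"y":0,"z":-0.03,"wx":0,"wy":0,"wz":0},{"x":0,"y":0,"z":-0.05,"wx":0,"wy":0,"wz":0},{"x":0,"y":0,"z":-0.075,"wx":0,"wy":0,"wz":0},{"x":0,"y":0,"z":-0.1,"wx":0,"wy":0,"wz":0},{"x":0,"y":0,"z":-0.12,"wx":0,"wy":0,"wz":0},{"x":0,"y":0,"z":-0.13,"wx":0,"wy":0,"wz":0}]'
python3 - <<'E'
from h import *
d=snap('top','top4.png');s=snap('scene','scene4.png')
cv2.imwrite('pics/crop5.png',np.vstack([cv2.resize(d['image'][230:310,270:420],(562,300),interpolation=cv2.INTER_CUBIC),cv2.resize(s['image'][190:270,240:390],(562,300),interpolation=cv2.INTER_CUBIC)])[:,:,::-1])
print(ctrl.get_state()['joint_positions'].round(2))
E
```

```text
time: 10.77
position: [0.5204, -0.1186, 0.1126]
tool_rot: [2.214, 1.993, 0.208]
ft_force: [-0.0, -0.3, 0.1]
grip_width: 0.381
grip_force: 0.0
time: 11.43
position: [0.4954, -0.1161, 0.2447]
tool_rot: [2.21, 1.989, 0.217]
ft_force: [0.1, 0.1, 0.1]
grip_width: 0.392
grip_force: 0.0
[-0.45 -0.22  0.56  1.96  0.12  1.16 -0.03]
```

View pics/crop5.png

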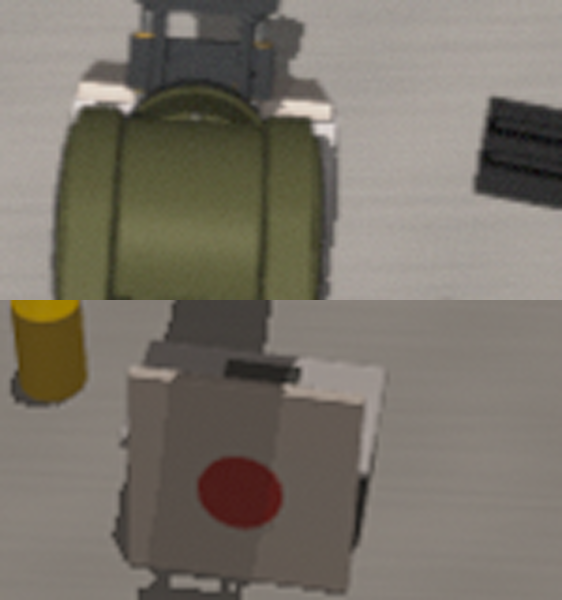

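The board stays leaning and centred on the pan after release: top edge at crop (130,375)–(362,400), lower edge at (130,565)–(350,592). Now I'll measure the carousel.

```bash
cat > car.py <<'E'
from h import *
from scipy.optimize import least_squares
def meas(d,box,verbose=1):
    im=d['image'];x0,x1,y0,y1=box
    hsv=cv2.cvtColor(im,cv2.COLOR_RGB2HSV).astype(int);H,S,V=hsv[...,0],hsv[...,1],hsv[...,2]
    B=np.zeros(H.shape,bool);B[y0:y1,x0:x1]=1
    wood=B&(H>8)&(H<20)&(S>90)&(V>60)
    k,l,st,_=cv2.connectedComponentsWithStats(wood.astype(np.uint8));wood=np.isin(l,np.nonzero(st[:,4]>60)[0][1:])
    h=cv2.convexHull(np.argwhere(wood)[:,::-1].astype(np.int32)).reshape(-1,2)
    X=px2w(d,h,[.022]*len(h))[:,:2]
    f=lambda p:np.hypot(*(X-p).T)-.1245
    r=least_squares(f,X.mean(0),loss='soft_l1',f_scale=.001);c=r.x
    yel=B&(H>20)&(H<33)&(S>200)&(V>110)
    yp=px2w(d,np.argwhere(yel)[:,::-1],[.006]*yel.sum())[:,:2]
    dd=yp-c;ya=np.degrees(np.arctan2(dd[:,1],dd[:,0]).mean()); 
    red=B&((H<6)|(H>174))&(S>150)
    print('axis',c.round(4),'resid',np.abs(f(c)).mean().round(4),'arrow ang',ya.round(2),'tip r',np.hypot(*dd.T).max().round(4))
    return c,red
E
python3 - <<'E'
from car import *
for n,b in(('top4.png',(110,250,180,320)),('scene4.png',(380,510,195,335))):
    d=load(n);c,red=meas(d,b);q=np.argwhere(red)[:,::-1];V=d['image'][red].max(1)
    print(len(q),np.percentile(V,[10,50,90]),[q[V>np.percentile(V,60)].mean(0)])
    L=px2w(d,[(205.8,255.5)] if n[0]=='t' else [(419.5,233.5)],[.117])[0,:2]; v=L-c;print('lid',L,np.hypot(*v),np.degrees(np.arctan2(v[1],v[0])))
t=load('top4.png')['image'][190:310,110:250];s=load('scene4.png')['image'][200:325,385:505]
cv2.imwrite('pics/crop6.png',np.hstack([cv2.resize(t,(420,360),interpolation=cv2.INTER_CUBIC),cv2.resize(s,(346,360),interpolation=cv2.INTER_CUBIC)])[:,:,::-1])
E
```

```text
axis [0.5396 0.2511] resid 0.0008 arrow ang -2.97 tip r 0.1788
402 [ 77. 197. 204.] [array([204.58108108, 256.06756757])]
lid [0.52779165 0.16134354] 0.09049405724278357 -97.52862141693106
axis [0.5439 0.2523] resid 0.0033 arrow ang -1.89 tip r 0.1758
536 [ 71.  77. 145.] [array([420.36619718, 234.91549296])]
lid [0.53198833 0.16787552] 0.08528850394793645 -98.01361809603058
```

View pics/crop6.png

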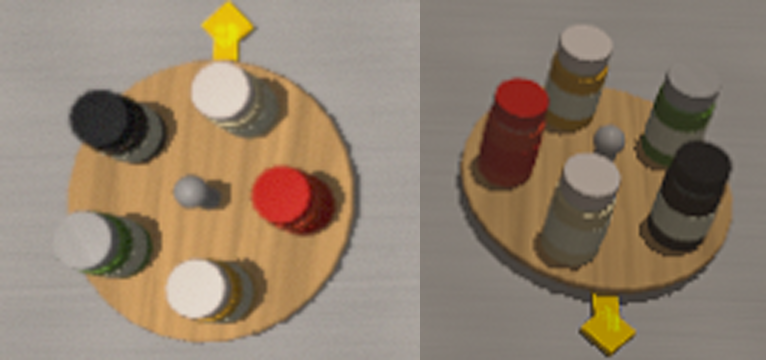

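The crop shows the five lids, the ball and the arrow clearly, with the red lid at (282,195) in the top part and (522,99) in the scene part. I'll fit the five-lid pattern in both cameras.

```bash
cat >> car.py <<'E'
def fitlids(d,px):
    "px in order red, then CCW (world)"
    L=px2w(d,px,[.117]*len(px))[:,:2]
    f=lambda p:(p[:2]+.085*np.c_[np.cos(p[2]+k),np.sin(p[2]+k)]-L).ravel()
    k=np.arange(len(px))*np.radians(72);r=least_squares(f,[*L.mean(0),np.radians(-97)])
    print('lids axis',r.x[:2].round(4),'red ang',np.degrees(r.x[2]).round(2),'rms',np.sqrt((r.fun**2).mean()).round(4));return r.x
E
python3 - <<'E'
from car import *
d=load('top4.png');fitlids(d,np.array([(282,195),(222,90),(101,120),(85,240),(196,289)])/3+[110,190]-.33)
t=px2w(d,[np.array((228,26))/3+[110,190]-.33],[.006]);print('arrow head top',t)
s=load('scene4.png');fitlids(s,(np.array([(522,99),(591,177),(703,165),(692,84),(585,45.)])-[420,0])/[2.883,2.88]+[385,200]-.33)
print('arrow head scene',px2w(s,[(np.array((607,326))-[420,0])/2.883+[385,200]-.33],[.006]))
E
```

```text
lids axis [0.5392 0.2505] red ang -96.27 rms 0.0008
arrow head top [[0.69786654 0.24259353 0.006     ]]
lids axis [0.5449 0.2521] red ang -96.83 rms 0.0013
arrow head scene [[0.69248616 0.24487411 0.006     ]]
```

Run:
```python
from h import *
go([.5334,.1675,.20],mat(-6.5))
```

```text
shift mm [285.9  -1.4  44.1] rot [12.36 -0.07  0.49]
```

```bash
python3 -m handwheel '[{"x":0.01,"y":0,"z":0,"wx":0,"wy":0,"wz":0},{"x":0.035,"y":0,"z":0,"wx":1,"wy":0,"wz":0},{"x":0.07,"y":0,"z":0,"wx":3,"wy":0,"wz":0},{"x":0.105,"y":0,"z":0.005,"wx":5,"wy":0,"wz":0},{"x":0.14,"y":0,"z":0.01,"wx":7,"wy":0,"wz":0},{"x":0.175,"y":0,"z":0.018,"wx":9,"wy":0,"wz":0},{"x":0.21,"y":0,"z":0.026,"wx":11,"wy":0,"wz":0.2},{"x":0.245,"y":-0.001,"z":0.034,"wx":12.4,"wy":0,"wz":0.5},{"x":0.27,"y":-0.001,"z":0.04,"wx":12.4,"wy":0,"wz":0.5},{"x":0.286,"y":-0.001,"z":0.044,"wx":12.4,"wy":0,"wz":0.5}]' 0.075 && python3 -m handwheel '[{"x":0,"y":0,"z":0,"wx":0,"wy":0,"wz":0},{"x":0,"y":0,"z":0,"wx":0,"wy":0,"wz":0},{"x":0,"y":0,"z":0,"wx":0,"wy":0,"wz":0},{"x":0,"y":0,"z":0,"wx":0,"wy":0,"wz":0}]'
python3 - <<'E'
from h import *
go([.5334,.1675,.068],mat(-6.5))
d=snap('top','top5.png');s=snap('scene','scene5.png')
cv2.imwrite('pics/crop7.png',np.hstack([cv2.resize(d['image'][220:310,250:370],(400,300),interpolation=cv2.INTER_CUBIC),cv2.resize(s['image'][160:280,360:520],(400,300),interpolation=cv2.INTER_CUBIC)])[:,:,::-1])
E
```

```text
time: 12.37
position: [0.531, 0.1719, 0.1936]
tool_rot: [-2.335, -2.093, 0.013]
ft_force: [-0.1, 0.2, 0.0]
grip_width: 0.858
grip_force: 0.0
time: 12.7
position: [0.5329, 0.1657, 0.1976]
tool_rot: [-2.344, -2.086, 0.005]
ft_force: [0.5, -1.1, -0.2]
grip_width: 0.859
grip_force: 0.0
shift mm [  1.9   0.9 129.6] rot [-0.26  0.01 -0.16]
```

View pics/crop7.png

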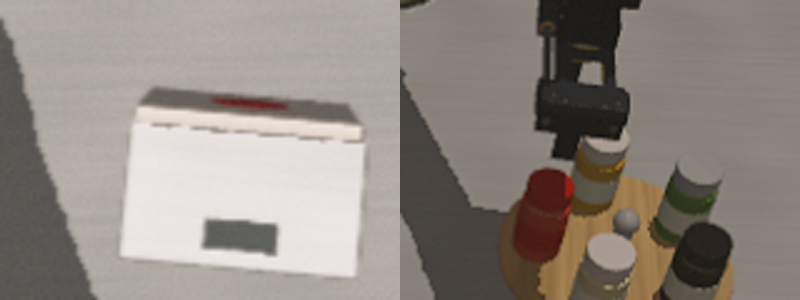

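The top view shows the board parallel to the pan rim and centred on it, with its edge running from (137,118) to (362,135). The gripper hangs above the red jar, so I'll go down and grip it lightly.

```bash
python3 -m handwheel '[{"x":0.002,"y":0.001,"z":0.015,"wx":0,"wy":0,"wz":0},{"x":0.002,"y":0.001,"z":0.035,"wx":0,"wy":0,"wz":0},{"x":0.002,"y":0.001,"z":0.055,"wx":0,"wy":0,"wz":0},{"x":0.002,"y":0.001,"z":0.07,"wx":0,"wy":0,"wz":0},{"x":0.002,"y":0.001,"z":0.08,"wx":0,"wy":0,"wz":0},{"x":0.002,"y":0.001,"z":0.09,"wx":0,"wy":0,"wz":0},{"x":0.002,"y":0.001,"z":0.1,"wx":0,"wy":0,"wz":0},{"x":0.002,"y":0.001,"z":0.11,"wx":0,"wy":0,"wz":0},{"x":0.002,"y":0.001,"z":0.12,"wx":0,"wy":0,"wz":0},{"x":0.002,"y":0.001,"z":0.129,"wx":0,"wy":0,"wz":0}]' && python3 -m handwheel '[{"x":0,"y":0,"z":0,"wx":0,"wy":0,"wz":0},{"x":0,"y":0,"z":0,"wx":0,"wy":0,"wz":0},{"x":0,"y":0,"z":0,"wx":0,"wy":0,"wz":0},{"x":0,"y":0,"z":0,"wx":0,"wy":0,"wz":0},{"x":0,"y":0,"z":0,"wx":0,"wy":0,"wz":0},{"x":0,"y":0,"z":0,"wx":0,"wy":0,"wz":0},{"x":0,"y":0,"z":0,"wx":0,"wy":0,"wz":0}]' 0.0 10
python3 - <<'E'
from h import *
c=np.array([.543,.252]);s=ctrl.get_state();p0=s['position'];M0=R.from_rotvec(s['tool_rot']).as_matrix();print(p0,s['ft_force'],s['grip_width']*87)
v=p0[:2]-c;print(np.hypot(*v),np.degrees(np.arctan2(v[1],v[0])))
for t in np.arange(0,96,4.7):
    Rz=R.from_euler('z',t,degrees=True).as_matrix();d=M0.T@(np.r_[c,0]+Rz@np.r_[v,0]-np.r_[p0[:2],0]);print(t.round(1),(d*1000).round(1))
E
```

```text
time: 13.63
position: [0.5333, 0.1698, 0.0675]
tool_rot: [-2.341, -2.089, 0.005]
ft_force: [-0.6, -0.3, -0.4]
grip_width: 0.866
grip_force: 0.0
time: 14.22
position: [0.5333, 0.1698, 0.0687]
tool_rot: [-2.341, -2.09, 0.005]
ft_force: [-2.0, 0.4, 2.2]
grip_width: 0.594
grip_force: 10.0
[0.53325456 0.16975308 0.06874062] [-2.01394231  0.40162692  2.1843007 ] 51.71225676255808
0.08282227402881127 -96.7574728716899
0.0 [0. 0. 0.]
4.7 [ 0.2  6.8 -0. ]
9.4 [ 1.  13.5 -0.1]
14.1 [ 2.4 20.2 -0.1]
18.8 [ 4.3 26.7 -0.1]
23.5 [ 6.7 33.1 -0.2]
28.2 [ 9.6 39.2 -0.2]
32.9 [13.1 45.1 -0.2]
37.6 [17.  50.6 -0.2]
42.3 [21.3 55.8 -0.3]
47.0 [26.  60.7 -0.3]
51.7 [31.2 65.1 -0.3]
56.4 [36.7 69.2 -0.3]
61.1 [42.4 72.7 -0.3]
65.8 [48.5 75.8 -0.4]
70.5 [54.8 78.3 -0.4]
75.2 [61.3 80.4 -0.4]
79.9 [67.9 81.9 -0.4]
84.6 [74.6 82.8 -0.4]
89.3 [81.4 83.2 -0.4]
94.0 [88.2 83.  -0.4]
```

```bash
python3 -m handwheel '[{"x":0.0002,"y":0.0068,"z":0,"wx":0,"wy":0,"wz":-4.7},{"x":0.001,"y":0.0135,"z":0,"wx":0,"wy":0,"wz":-9.4},{"x":0.0024,"y":0.0202,"z":0,"wx":0,"wy":0,"wz":-14.1},{"x":0.0043,"y":0.0267,"z":0,"wx":0,"wy":0,"wz":-18.8},{"x":0.0067,"y":0.0331,"z":0,"wx":0,"wy":0,"wz":-23.5},{"x":0.0096,"y":0.0392,"z":0,"wx":0,"wy":0,"wz":-28.2},{"x":0.0131,"y":0.0451,"z":0,"wx":0,"wy":0,"wz":-32.9},{"x":0.017,"y":0.0506,"z":0,"wx":0,"wy":0,"wz":-37.6},{"x":0.0213,"y":0.0558,"z":0,"wx":0,"wy":0,"wz":-42.3},{"x":0.0213,"y":0.0558,"z":0,"wx":0,"wy":0,"wz":-42.3}]' && python3 -m handwheel '[{"x":0,"y":0,"z":0,"wx":0,"wy":0,"wz":0},{"x":0,"y":0,"z":0,"wx":0,"wy":0,"wz":0},{"x":0,"y":0,"z":0,"wx":0,"wy":0,"wz":0},{"x":0,"y":0,"z":0,"wx":0,"wy":0,"wz":0}]'
python3 - <<'E'
from car import *
d=snap('top','top6.png');s=snap('scene','scene6.png')
st=ctrl.get_state();p0=st['position'];M0=R.from_rotvec(st['tool_rot']).as_matrix();print(p0,st['ft_force'],np.degrees(np.arctan2(M0[1,1],M0[0,1])),st['joint_positions'].round(2))
c=np.array([.543,.252]);v=p0[:2]-c;print(np.hypot(*v),np.degrees(np.arctan2(v[1],v[0])))
a=np.array([.5333,.1698]);b=p0[:2]; t=np.radians(42.3);m=(a+b)/2;h=b-a;L=np.hypot(*h);print('axis from chord (if turned 42.3, r85)',m+np.array([-h[1],h[0]])/L*np.sqrt(.085**2-L*L/4),L)
M=M0;
for t in np.arange(0,54,4.7):
    Rz=R.from_euler('z',t,degrees=True).as_matrix();dd=M0.T@(np.r_[c,0]+Rz@np.r_[v,0]-np.r_[p0[:2],0]);print(t.round(1),(dd*1000).round(1))
E
```

```text
time: 15.05
position: [0.5917, 0.187, 0.0686]
tool_rot: [-1.423, -2.795, -0.001]
ft_force: [-2.4, 1.3, 3.8]
grip_width: 0.594
grip_force: 10.0
time: 15.38
position: [0.5911, 0.1866, 0.0686]
tool_rot: [-1.431, -2.791, -0.002]
ft_force: [-0.7, 5.9, 1.7]
grip_width: 0.593
grip_force: 10.0
[0.59111071 0.1865586  0.06858858] [-1.87171286  4.51557889  2.29307005] 35.72150135020686 [-0.53  0.38  0.22  1.71 -0.1   1.07  0.35]
0.08122324985596538 -53.67770126402448
axis from chord (if turned 42.3, r85) [0.5400723  0.25452978] 0.06019076894548816
0.0 [0. 0. 0.]
4.7 [ 0.3  6.7 -0. ]
9.4 [ 1.2 13.3 -0. ]
14.1 [ 2.7 19.8 -0. ]
18.8 [ 4.6 26.1 -0. ]
23.5 [ 7.1 32.3  0. ]
28.2 [10.  38.3  0. ]
32.9 [13.5 44.   0. ]
37.6 [17.4 49.4  0. ]
42.3 [21.7 54.4  0.1]
47.0 [26.5 59.1  0.1]
51.7 [31.5 63.4  0.1]
```

Run:
```python
from car import *
c=np.array([.5415,.253]);st=ctrl.get_state();p0=st['position'];M0=R.from_rotvec(st['tool_rot']).as_matrix()
v=p0[:2]-c
for t in np.arange(0,50.5,5.03):
    Rz=R.from_euler('z',t,degrees=True).as_matrix();dd=M0.T@(np.r_[c,0]+Rz@np.r_[v,0]-np.r_[p0[:2],0]);print(t.round(1),(dd*1000).round(1))
```

```text
0.0 [0. 0. 0.]
5.0 [ 0.4  7.3 -0. ]
10.1 [ 1.5 14.5 -0. ]
15.1 [ 3.2 21.5 -0. ]
20.1 [ 5.6 28.4  0. ]
25.2 [ 8.5 35.1  0. ]
30.2 [12.  41.5  0. ]
35.2 [16.  47.5  0. ]
40.2 [20.6 53.2  0.1]
45.3 [25.6 58.5  0.1]
50.3 [31.1 63.3  0.1]
```

```bash
python3 -m handwheel '[{"x":0.0004,"y":0.0073,"z":0,"wx":0,"wy":0,"wz":-5},{"x":0.0015,"y":0.0145,"z":0,"wx":0,"wy":0,"wz":-10},{"x":0.0032,"y":0.0215,"z":0,"wx":0,"wy":0,"wz":-15},{"x":0.0056,"y":0.0284,"z":0,"wx":0,"wy":0,"wz":-20},{"x":0.0085,"y":0.0351,"z":0,"wx":0,"wy":0,"wz":-25},{"x":0.012,"y":0.0415,"z":0,"wx":0,"wy":0,"wz":-30},{"x":0.016,"y":0.0475,"z":0,"wx":0,"wy":0,"wz":-35},{"x":0.0206,"y":0.0532,"z":0,"wx":0,"wy":0,"wz":-40},{"x":0.0256,"y":0.0585,"z":0,"wx":0,"wy":0,"wz":-45},{"x":0.031,"y":0.0633,"z":0,"wx":0,"wy":0,"wz":-50}]' && python3 -m handwheel '[{"x":0,"y":0,"z":0,"wx":0,"wy":0,"wz":0},{"x":0,"y":0,"z":0,"wx":0,"wy":0,"wz":0},{"x":0,"y":0,"z":0,"wx":0,"wy":0,"wz":0},{"x":0,"y":0,"z":0,"wx":0,"wy":0,"wz":0},{"x":0,"y":0,"z":0,"wx":0,"wy":0,"wz":0}]'
python3 - <<'E'
from car import *
d=snap('top','top7.png');s=snap('scene','scene7.png')
st=ctrl.get_state();p0=st['position'];M0=R.from_rotvec(st['tool_rot']).as_matrix();print(p0,st['ft_force'],np.degrees(np.arctan2(M0[1,1],M0[0,1])))
t=d['image'][190:310,110:250];s=s['image'][195:325,380:505]
cv2.imwrite('pics/crop8.png',np.hstack([cv2.resize(t,(420,360),interpolation=cv2.INTER_CUBIC),cv2.resize(s,(375,390),interpolation=cv2.INTER_CUBIC)[:360]])[:,:,::-1])
E
```

```text
time: 16.32
position: [0.6249, 0.2468, 0.0684]
tool_rot: [-0.113, -3.136, -0.002]
ft_force: [-0.4, 1.8, 3.0]
grip_width: 0.592
grip_force: 10.0
time: 16.73
position: [0.6248, 0.247, 0.0684]
tool_rot: [-0.118, -3.136, -0.003]
ft_force: [1.1, 4.3, 3.5]
grip_width: 0.596
grip_force: 10.0
[0.62482483 0.24702667 0.06837742] [0.68846035 4.75448987 3.99675998] 85.74059927422675
```

View pics/crop8.png

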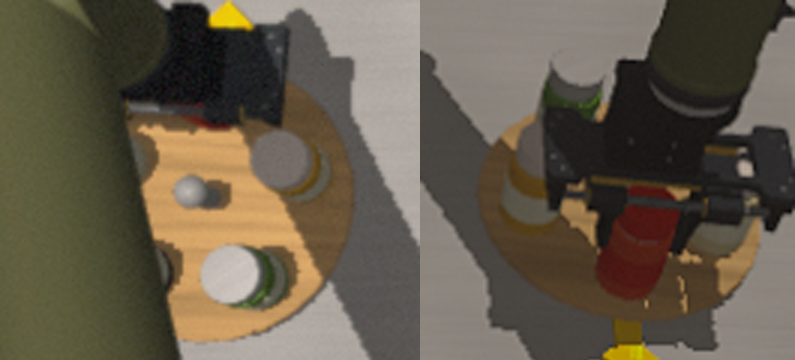

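The red jar stands in the gripper in front, near the arrow: scene crop jar at (640,240), arrow at (630,350). In the top view the white2 lid at (282,160) and the steel lid at (232,275) are visible, so I can compute the table angle from them.

Run:
```python
from car import *
d=load('top7.png')
g=cv2.cvtColor(d['image'][190:310,110:250],cv2.COLOR_RGB2GRAY);G=cv2.resize(g,None,fx=6,fy=6,interpolation=cv2.INTER_CUBIC)
C=cv2.HoughCircles(cv2.GaussianBlur(G,(9,9),2),cv2.HOUGH_GRADIENT,1,100,param1=80,param2=18,minRadius=50,maxRadius=66);print('hough (crop units)',(C[0]/2).round(1).tolist() if C is not None else None)
px=np.array([(232,275),(282,160)])/3+[110,190]-.33
L=px2w(d,px,[.117]*2)[:,:2];c=np.array([.5392,.2505])
for l,off in zip(L,(216,288)):
    v=l-c;print(np.hypot(*v).round(4),'red ang',(np.degrees(np.arctan2(v[1],v[0]))-off+180)%360-180)
v=L[1]-L[0];k=np.array([216,288]);e=.085*(np.exp(1j*np.radians(288))-np.exp(1j*np.radians(216)))
print('from pair',np.degrees(np.angle((v[0]+1j*v[1])/e)),np.hypot(*v),abs(e))
# disc & arrow as in first image, fit on unshadowed fit0
d0=load('top0.png');s0=load('scene0.png')
for dd,b in((d0,(110,250,180,320)),(s0,(380,510,195,335))):
    hsv=cv2.cvtColor(dd['image'],cv2.COLOR_RGB2HSV).astype(int);m=(hsv[...,0]>20)&(hsv[...,0]<33)&(hsv[...,1]>180)&(hsv[...,2]>110);m[:b[2]]=0;m[b[3]:]=0;m[:,:b[0]]=0;m[:,b[1]:]=0
    X=px2w(dd,np.argwhere(m)[:,::-1],[.006]*m.sum())[:,:2];u=np.linalg.svd(X-X.mean(0),full_matrices=False)[2][0];ax=(.5392,.2505) if dd is d0 else (.5449,.2521)
    w=X.mean(0)-ax;print('arrow centroid ang',np.degrees(np.arctan2(w[1],w[0])),'pca',np.degrees(np.arctan(u[1]/u[0])),m.sum())
```

```text
hough (crop units) [[229.8000030517578, 273.79998779296875, 28.799999237060547]]
0.0853 red ang -4.461163637920151
0.086 red ang -5.045741996006427
from pair -5.0728934549625135 0.1000088292608858 0.09992349288972045
arrow centroid ang -2.5145025741537883 pca -4.779533210786938 180
arrow centroid ang -2.589755777286516 pca -6.996116449366253 209
```

```bash
python3 -m handwheel '[{"x":0,"y":0.001,"z":0,"wx":0,"wy":0,"wz":-0.7},{"x":0,"y":0.002,"z":0,"wx":0,"wy":0,"wz":-1.4},{"x":0,"y":0.0028,"z":0,"wx":0,"wy":0,"wz":-1.9},{"x":0,"y":0.0028,"z":0,"wx":0,"wy":0,"wz":-1.9},{"x":0,"y":0.0028,"z":0,"wx":0,"wy":0,"wz":-1.9},{"x":0,"y":0.0028,"z":0,"wx":0,"wy":0,"wz":-1.9}]'
python3 - <<'E'
from car import *
d=snap('top','top8.png');s=snap('scene','scene8.png')
st=ctrl.get_state();p0=st['position'];M0=R.from_rotvec(st['tool_rot']).as_matrix();print(p0,st['ft_force'],st['torque'],np.degrees(np.arctan2(M0[1,1],M0[0,1])))
t=d['image'][235:290,165:235];u=s['image'][235:325,410:490]
cv2.imwrite('pics/crop9.png',np.hstack([cv2.resize(t,(420,330),interpolation=cv2.INTER_CUBIC),cv2.resize(u,(294,330),interpolation=cv2.INTER_CUBIC)])[:,:,::-1])
E
```

```text
time: 17.33
position: [0.6251, 0.2492, 0.0684]
tool_rot: [-0.062, -3.137, -0.001]
ft_force: [1.9, 2.4, 5.4]
grip_width: 0.592
grip_force: 10.0
[0.62508858 0.24921601 0.06831909] [1.79353259 2.48203415 5.29836367] [ 0.73665182 -0.22491867 -0.17092509] 87.73194511113715
```

View pics/crop9.png

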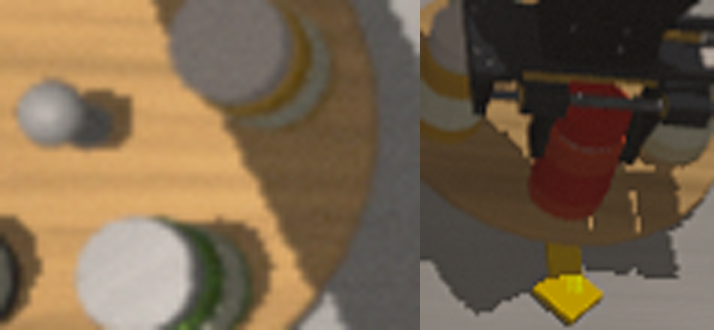

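The white2 lid is at top crop (230,48) and the steel lid at (138,276). In the scene part, the red jar's foot at about (560,200) lines up with the arrow at (567,298).

Run:
```python
from car import *
d=load('top8.png');s=load('scene8.png')
px=np.array([(138,276),(230.5,48)])/6+[165,235]-.42
L=px2w(d,px,[.117]*2)[:,:2]
v=L[1]-L[0];e=.085*(np.exp(1j*np.radians(288))-np.exp(1j*np.radians(216)))
print('from pair',np.degrees(np.angle((v[0]+1j*v[1])/e)),np.hypot(*v))
for l,off in zip(L,(216,288)):
    w=l-[.5392,.2505];print(np.hypot(*w).round(4),(np.degrees(np.arctan2(w[1],w[0]))-off+180)%360-180)
# red jar outline in scene: compare red mask with a projected jar cylinder for several angles
hsv=cv2.cvtColor(s['image'],cv2.COLOR_RGB2HSV).astype(int);m=((hsv[...,0]<6)|(hsv[...,0]>174))&(hsv[...,1]>120);m[:235]=0;m[325:]=0;m[:,:410]=0;m[:,490:]=0
q=np.argwhere(m)
rows=[(r,q[q[:,0]==r][:,1].min(),q[q[:,0]==r][:,1].max()) for r in range(270,290,3)]
th=np.linspace(0,2*np.pi,90)
for a in(-5,-4,-3,-2,-1,0):
    c=np.array([.5449,.2521])+.085*np.array([np.cos(np.radians(a)),np.sin(np.radians(a))])
    P=np.vstack([np.c_[c[0]+.026*np.cos(th),c[1]+.026*np.sin(th),np.full(90,z)] for z in(.022,.09)])
    k=np.zeros(m.shape,np.uint8);cv2.fillConvexPoly(k,cv2.convexHull(w2px(s,P).round().astype(np.int32)),1)
    print(a,[(k[r].nonzero()[0].min()-l,k[r].nonzero()[0].max()-h) if k[r].any() else None for r,l,h in rows])
# straight line test: foot-centre of jar, axis, arrow in scene pixels
```

```text
from pair -3.6284202607610645 0.09822398555793535
0.0845 -3.0472481813731065
0.0847 -4.085996868666712
-5 [(np.int64(-3), np.int64(-1)), (np.int64(-4), np.int64(0)), (np.int64(-7), np.int64(1)), (np.int64(-3), np.int64(6)), (np.int64(-2), np.int64(-1)), (np.int64(-4), np.int64(-1)), (np.int64(-4), np.int64(0))]
-4 [(np.int64(-3), np.int64(-1)), (np.int64(-4), np.int64(1)), (np.int64(-7), np.int64(1)), (np.int64(-2), np.int64(6)), (np.int64(-1), np.int64(0)), (np.int64(-3), np.int64(0)), (np.int64(-3), np.int64(1))]
-3 [(np.int64(-2), np.int64(0)), (np.int64(-3), np.int64(1)), (np.int64(-6), np.int64(2)), (np.int64(-2), np.int64(7)), (np.int64(-1), np.int64(1)), (np.int64(-3), np.int64(1)), (np.int64(-3), np.int64(2))]
-2 [(np.int64(-1), np.int64(0)), (np.int64(-2), np.int64(2)), (np.int64(-5), np.int64(3)), (np.int64(-1), np.int64(8)), (np.int64(0), np.int64(2)), (np.int64(-2), np.int64(1)), (np.int64(-2), np.int64(2))]
-1 [(np.int64(-1), np.int64(1)), (np.int64(-2), np.int64(3)), (np.int64(-5), np.int64(3)), (np.int64(-1), np.int64(8)), (np.int64(0), np.int64(2)), (np.int64(-2), np.int64(2)), (np.int64(-2), np.int64(3))]
0 [(np.int64(0), np.int64(2)), (np.int64(-1), np.int64(3)), (np.int64(-4), np.int64(4)), (np.int64(0), np.int64(9)), (np.int64(1), np.int64(3)), (np.int64(-1), np.int64(3)), (np.int64(-1), np.int64(3))]
```

View pics/scene8.png

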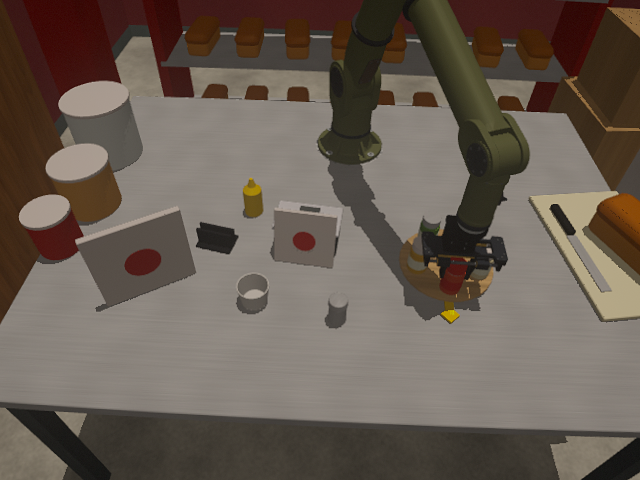

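The board leans squarely on the pan, around (305,235). The bottle (253,198), cup (253,292) and shaker (338,308) haven't moved, and the gripper holds the red jar in line with the arrow. I'll hand the job in.

```bash
python3 -c "
from bench import ctrl
print(ctrl.get_state()['qd'].round(3)); print(ctrl.close_job())"
```

```text
[-0.     0.001  0.001 -0.001  0.    -0.001 -0.002]
the job is handed in; nothing more can be done
None
```

I handed the job in at about 17.5 s of the 58 s: the small board leans against the pan's far side, centred to about 1 mm, and the gripper still holds the red-lidded jar in line with the yellow arrow, to within about 1° by my camera measurements; the bottle, shaker and cup were not moved.

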